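Roll the counter's measuring strip flat

ROBOT

A 6-joint arm with a two-finger parallel gripper is mounted at the origin on the work surface. World frame = base frame: x ahead of the robot, y to its left, z up, the work surface at z = 0. Lengths are in m, angles in rad, forces in N, time in s.
With the tool pointing down it reaches from about 0.375 to 0.9 m from the base axis. Payload 3.1 kg.
Tool frame: the origin (TCP) lies midway between the tips of the shut fingers; the grasp point (between the pads) lies 19 mm behind it; z points along the fingers, y is the line along which they close (so a half turn about z gives the same grasp; the last joint's range is limited). The gripper opens to 87 mm and grips with 3 to 60 N. Pads are 19 mm wide; open, the fingers measure 117 mm over their backs; the gripper's body (75 mm by 190 mm) begins 51 mm behind the grasp point.
Start: joints at [1.069, 0.527, 1.433, -0, 1.181, -0.178], TCP at [0.199, 0.593, 0.223] pointing down, gripper open.
Joint ranges: [-3.08, 3.08], [-0.75, 2.2], [0.22, 2.44], [-1.43, 4.57], [0, 2.65], [-2.85, 2.85]. Speed limits (rad/s): [2.79, 2.79, 3.14, 3.14, 3.14, 3.14].

INTERFACE

Orientations are given as a unit quaternion [x, y, z, w].
In Python, from rig import status, imaging, order gives the robot as it stands.
- The arm moves only by the tool arm_command, never from a script. Its argument "deltas" is one flat list of numbers, 5 for each row, row after row: the opening, from -1 (shut) to 1 (fully open), so that 0 is half open, then the shift along the tool's x, y, z in m, then the turn about the tool's z in rad. In form: [gripper, tx, ty, tz, roll, gripper, tx, ty, tz, roll, ...]. A call has 1 to 12 rows; each row shifts and turns the commanded pose from where the row before left it, along the tool's axes as they then stand; what a row does not reach is not made up. A row lasts 1/8 s, in which the tool goes at most 62.5 mm and 10.7 degrees, less where a joint would pass 70% of its speed; a pose out of reach is approached as far as the arm can. A call with a gripper value outside its range is refused whole. The fingers move at their own pace and stop on an object; "newtons" is the grip in N (left out, the last holds). Time passes only in rows, so rows that do not move let the fingers close. It gives the time, the measured TCP pose, the force, the opening and the grip force at its end, in the units of the state.
- status.get_obs(): the state, without advancing time (a new reading comes with each control period).
- imaging.camera(name): name is "scene" or "side" or "wrist"; returns (picture, depth): 400x640x3 uint8, red, green, blue; 400x640 float32, m along the optical axis (not along the pixel's ray), 0 where there is no reading.
- imaging.camera_params(name): a dict with "intrinsics" (3x3 intrinsics, pixels), "k1" (the pictures are not rectified: a ray, as slopes to the right and down, at radius r is drawn at 1 + k1 r^2 times it, then the intrinsics apply), "camera_from_world" (4x4, takes a point from world to camera coordinates). Camera axes: x right, y up, looking along -z (the intrinsics and any distortion apply to the point x, -y, -z); pixel columns grow to the right and rows downward; lengths in m; the calibration is good to about 2 mm. A picture is of the moment at which its call begins: read the wrist's pose just before it. camera_params takes no time and is no camera call; for the wrist camera it gives the pose at the moment of the call.
- order.hand_in(): hands the job in; it is judged then, once.
The state is a dict: "time": time; "q": joint angles; "joint_velocities": joint speeds; "joint_torque": joint torques, N m; "position": TCP position; "tool_rot": TCP orientation; "ft_force": force on the tool from outside, world axes, zero at the start; "moment": the same for the moment, N m; "grip_width": finger opening in m; "grip_force": force on a finger pad.
Only numpy, scipy, OpenCV 4.12 (cv2) and the standard library are available. Lean on these libraries where they do the work, as an engineer would, in place of code of your own. Each camera call takes 0.05 s, during which the arm holds its last target. There are 200 camera calls.

TASK

The links of the fabric counter's measuring rail have been laid in but stand proud. Take the hand roller from its stand and roll it along the whole row with firm, even pressure, without cracking anything, until every link is fully down and flush; touch the rail only with the roller. Then hang the roller back on its stand without dropping it, and leave everything else on the counter alone.

Things in the scene. Friction and masses are not known exactly. Their poses are not given: they have to be found in the camera images.
- rail: Measuring rail, fixed: wooden footing 66 x 270 x 8 mm; on a jack pivot over its middle an aluminium channel 52 mm wide, 250 mm long, with six white links in its 34 mm trough. Origin under its centre, y along the row. The channel is set up to 9 mm high or low, and either end may be a further 9 mm higher or lower than the middle: no pose shows this. It stays so. Over 25 N of roller on rail cracks it.
- rail_top (a point): Over the middle of the row of links, 46 mm above the counter: where the tops of seated links, flush with the channel's side walls, would be if the channel were set at mid height and level, which it seldom is. Fixed to the footing. y along the row, x across it, z up. A link goes down under about 11 N and stays where it is left.
- link0 (a joint): How far link 0 (33 wide, 39 long, 10 mm thick; centre at y = -100 mm in the frame of rail_top) stands proud of its seat, m: 0 is fully down and flush, 3 to 4 mm at the start.
- link1 (a joint): How far link 1 (33 wide, 39 long, 10 mm thick; centre at y = -60 mm in the frame of rail_top) stands proud of its seat, m: 0 is fully down and flush, 3 to 4 mm at the start.
- link2 (a joint): How far link 2 (33 wide, 39 long, 10 mm thick; centre at y = -20 mm in the frame of rail_top) stands proud of its seat, m: 0 is fully down and flush, 3 to 4 mm at the start.
- link3 (a joint): How far link 3 (33 wide, 39 long, 10 mm thick; centre at y = 20 mm in the frame of rail_top) stands proud of its seat, m: 0 is fully down and flush, 3 to 4 mm at the start.
- link4 (a joint): How far link 4 (33 wide, 39 long, 10 mm thick; centre at y = 60 mm in the frame of rail_top) stands proud of its seat, m: 0 is fully down and flush, 3 to 4 mm at the start.
- link5 (a joint): How far link 5 (33 wide, 39 long, 10 mm thick; centre at y = 100 mm in the frame of rail_top) stands proud of its seat, m: 0 is fully down and flush, 3 to 4 mm at the start.
- roller: Hand roller, about 0.4 kg, upright: square wooden handle, under it a steel shoulder bar 88 (x) x 32 (y) x 12 mm, under that a sprung fork with a rubber wheel, 48 mm diameter, 26 mm wide, axle along x, so it rolls along y. Origin: middle of the bar's underside, 66 mm above the wheel's bottom. The fork gives after 2.5 N, then 1 mm per 5 N, up to 10 mm. Same after a half turn about z.
- roller_grip (a point): Grasp point on the axis of the roller's handle, which is 26 x 26 mm with faces along x and y and 50 mm tall. 22 mm below the top of the handle, 28 mm above the top of the shoulder bar, 40 mm above the bar's underside, 106 mm above the bottom of the unloaded wheel. Axes as the roller.
- wheel (a joint): How far the roller's wheel has turned on its axle, rad, either sense.
- stand: Wooden roller stand, fixed: foot 115 x 80 mm, two uprights 14 mm thick (x) and 56 mm wide (y), centred at x = +-34 mm, tops 78 mm above the counter. Lips 8 mm high at the y ends of the tops leave 44 mm for the 32 mm bar. Origin under its centre.
- stand_seat (a point): Midway between the tops of the stand's uprights, at their height. The roller hangs here by the underside of its shoulder bar, bar along the stand's x on both tops, wheel between the uprights (54 mm clear). z up.
- spool_a: Bystander: thread spool, 34 mm diameter, 45 mm tall, origin under its centre.
- spool_b: Bystander: thread spool, 34 mm diameter, 45 mm tall, origin under its centre.
- pin_box: Bystander: clear pin box 50 x 70 x 22 mm, origin under its centre.
- calculator: Bystander: pocket calculator 75 x 125 x 16 mm, origin under its centre.
- button_jar: Bystander: lidded jar, 70 mm diameter, 90 mm tall, origin under its centre.

How it is judged:
By the outcome, as a careful person would: the job done as asked, in the order asked, and still so for the second after the job is handed in, with the robot touching nothing.
It also fails if it takes over 72 s, if anything falls off the work surface, if the arm or the gripper's body presses on something with over 40 N, if the wrist force passes 120 N, or if a joint passes its speed limit or range.

## Working session

There is one attempt and no reset: what is moved stays moved. The work goes in short steps, Python scripts to look and compute and a tool call to move; the robot and the scene stay as the last step left them, time stands still between calls to the robot, and variables do not carry over. Pictures are saved under pics/ and viewed, at most 10 in all, crops included, and the job is handed in when it is done.

Besides the shell and the picture viewer there is one more tool, called in YAML: its name, and indented under it one key for each argument. arm_command: Moves the arm, as the interface text tells. Its arguments: {"type":"object","properties":{"deltas":{"type":"array"},"newtons":{"type":"number"}},"required":["deltas"]}

```bash
mkdir -p pics; cat > h.py <<'E'
import numpy as np, cv2
from rig import status, imaging, order
def snap(n,f=None):
    p=imaging.camera_params(n); im,d=imaging.camera(n)
    if f: cv2.imwrite('pics/'+f,im[:,:,::-1])
    np.savez('pics/%s.npz'%n,im=im,d=d,K=p['intrinsics'],k1=p['k1'],T=p['camera_from_world'])
    return im,d,p
def load(n):
    z=np.load('pics/%s.npz'%n); return z['im'],z['d'],dict(intrinsics=z['K'],k1=float(z['k1']),camera_from_world=z['T'])
def rays(uv,p):
    K=np.array(p['intrinsics']); uv=np.atleast_2d(uv).astype(float)
    xy=cv2.undistortPoints(uv[:,None],K,np.array([p['k1'],0,0,0.]))[:,0]
    T=np.array(p['camera_from_world']); R=T[:3,:3]; c=-R.T@T[:3,3]
    return c, np.c_[xy[:,0],-xy[:,1],-np.ones(len(xy))]@R   # scale = depth
def onplane(uv,z,p):
    c,r=rays(uv,p); return c+r*((z-c[2])/r[:,2])[:,None]
def cloud(d,p):
    v,u=np.nonzero(d>0); c,r=rays(np.c_[u,v],p); return u,v,c+r*d[v,u][:,None]
E
python3 - <<'E'
from h import *
s=status.get_obs(); print({k:np.round(v,4) for k,v in s.items()})
for n in ['scene','side']:
    im,d,p=snap(n,n+'0.png'); c,_=rays([[320,200]],p); print(n,c,p['k1'],(d>0).mean())
E
```

```text
{'time': np.float64(0.0), 'q': array([ 1.0685,  0.5285,  1.4339, -0.    ,  1.1814, -0.1785]), 'joint_velocities': array([ 0.0008,  0.0005, -0.0019,  0.0005,  0.0008,  0.0015]), 'joint_torque': array([ 4.00000e-04, -4.40042e+01, -1.76591e+01,  6.34000e-02,
        5.82000e-02, -1.00000e-04]), 'position': array([0.1985, 0.5919, 0.2216]), 'tool_rot': array([ 1.612e-01,  9.869e-01, -1.000e-03, -4.000e-04]), 'ft_force': array([-0.6997, -0.1376, -1.1928]), 'moment': array([-0.0018,  0.0156, -0.0186]), 'grip_force': np.float64(0.0), 'grip_width': np.float64(0.0869)}
scene [1.23616031 0.0638446  0.57117463] -0.06231980801908443 0.996140625
side [ 0.28354245 -0.47867425  0.78906839] -0.01614444255209121 0.99592578125
```

View pics/scene0.png

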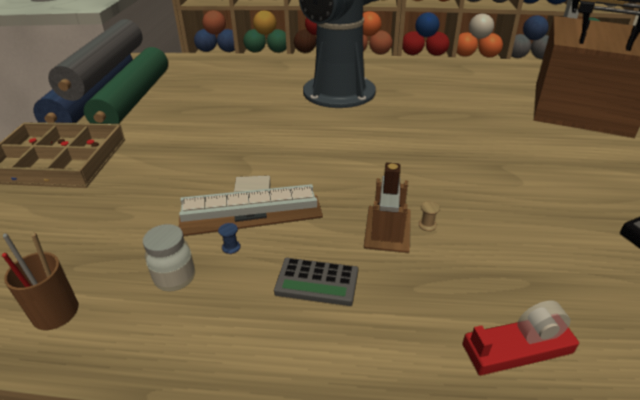

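View pics/side0.png

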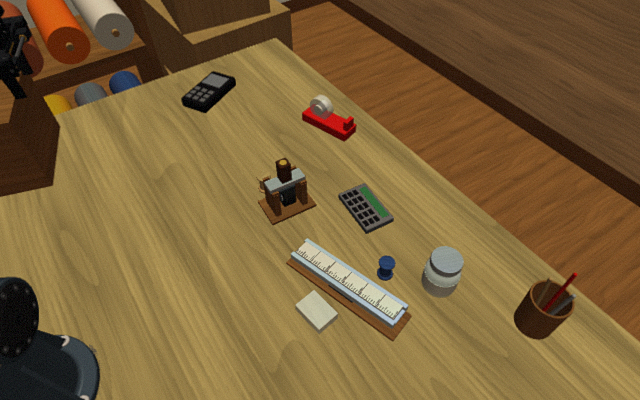

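The scene view shows the rail around (250,208), the roller on its stand around (390,215), spools at (230,238) and (429,215), the jar at (168,257), the calculator at (317,280) and the pin box at (253,185). The side view shows the rail from (298,250) to (400,325) and the stand at (287,195).

```bash
python3 - <<'E'
from h import *
for n,rb,sb in [('scene',(170,330,185,235),(360,445,155,255)),('side',(280,415,235,340),(255,320,155,225))]:
    im,d,p=load(n); u,v,P=cloud(d,p)
    tab=P[(np.abs(P[:,2])<.02)&(P[:,0]>.3)&(P[:,0]<.8)]; print(n,'table z',np.median(tab[:,2]),tab[:,2].std())
    for nm,b in [('rail',rb),('stand',sb)]:
        m=(u>=b[0])&(u<b[1])&(v>=b[2])&(v<b[3])
        Q=P[m]
        for lo,hi in ([(.005,.012),(.03,.06)] if nm=='rail' else [(.004,.02),(.07,.083),(.083,.096),(.11,.16)]):
            q=Q[(Q[:,2]>lo)&(Q[:,2]<hi)]
            if len(q)<5: print(nm,lo,len(q)); continue
            r=cv2.minAreaRect(q[:,:2].astype(np.float32)); print(nm,lo,hi,len(q),np.round(q.mean(0),4),'rect',np.round(r[0],4),np.round(r[1],4),round(r[2],1),'zmax',q[:,2].max().round(4))
E
```

```text
scene table z -7.657165739893834e-05 0.00387639073415283
rail 0.005 0.012 1438 [ 0.5873 -0.1349  0.0076] rect [ 0.5789 -0.1323] [0.0651 0.2698] 20.2 zmax 0.012
rail 0.03 0.06 3161 [ 0.5836 -0.1411  0.0429] rect [ 0.6011 -0.1281] [0.1236 0.2499] 15.3 zmax 0.0519
stand 0.004 0.02 1035 [0.6106 0.1295 0.0087] rect [0.5918 0.1458] [0.1261 0.1154] 85.8 zmax 0.02
stand 0.07 0.083 298 [0.6064 0.1229 0.0761] rect [0.5909 0.1229] [0.056  0.0841] 85.6 zmax 0.083
stand 0.083 0.096 457 [0.6082 0.1198 0.0885] rect [0.5906 0.1225] [0.0553 0.0876] 86.6 zmax 0.096
stand 0.11 0.16 357 [0.5964 0.1206 0.1301] rect [0.5898 0.1206] [0.0261 0.0287] 88.5 zmax 0.142
side table z 0.0006445008221684922 0.0034654233335497265
rail 0.005 0.012 1320 [ 0.5565 -0.1714  0.008 ] rect [ 0.5532 -0.1455] [0.1888 0.2776] 29.8 zmax 0.0119
rail 0.03 0.06 3533 [ 0.5718 -0.1507  0.0445] rect [ 0.6004 -0.1285] [0.1238 0.2513] 15.8 zmax 0.0537
stand 0.004 0.02 757 [0.5761 0.1123 0.0091] rect [0.6138 0.165 ] [0.2278 0.1431] 52.9 zmax 0.0199
stand 0.07 0.083 101 [0.58   0.106  0.0783] rect [0.5848 0.1206] [0.0561 0.0851] 85.0 zmax 0.083
stand 0.083 0.096 474 [0.5829 0.1159 0.0891] rect [0.586  0.1212] [0.0575 0.0879] 86.1 zmax 0.0955
stand 0.11 0.16 241 [0.5834 0.1145 0.1313] rect [0.5861 0.1197] [0.0287 0.0266] 88.8 zmax 0.1432
```

arm_command:
  deltas: [1,-0.02,-0.012,-0.004,0,1,-0.045,-0.028,-0.005,0,1,-0.05,-0.031,-0.005,0,1,-0.05,-0.031,-0.005,0,1,-0.05,-0.031,-0.005,0,1,-0.05,-0.031,-0.005,0,1,-0.05,-0.031,-0.005,0,1,-0.05,-0.031,-0.005,0,1,-0.05,-0.031,-0.005,0,1,-0.045,-0.028,-0.005,0,1,-0.04,-0.024,-0.005,0,1,-0.02,-0.014,0,0]

```text
time: 1.6
position: [0.5902, 0.1177, 0.2769]
tool_rot: [0.163, 0.987, -0.0, 0.0]
ft_force: [0.3, 1.3, -0.7]
grip_width: 0.087
grip_force: 0.0
```

arm_command:
  deltas: [1,0,0,0,-0.13,1,0,0,0,-0.13,1,0,0,0,0]

```text
time: 1.98
position: [0.588, 0.1208, 0.2762]
tool_rot: [0.033, 0.999, 0.0, -0.001]
ft_force: [-0.2, 0.2, -0.1]
grip_width: 0.0869
grip_force: 0.0
```

```bash
python3 - <<'E'
from h import *
s=status.get_obs(); print({k:np.round(s[k],4) for k in ['time','q','position','tool_rot','ft_force']})
im,d,p=snap('wrist','w1.png'); print(rays([[320,200]],p))
u,v,P=cloud(d,p)
tab=P[np.abs(P[:,2])<.003]; print(len(tab))
for lo,hi in [(.083,.094),(.125,.16)]:
    q=P[(P[:,2]>lo)&(P[:,2]<hi)&(np.hypot(P[:,0]-.588,P[:,1]-.12)<.07)]
    if len(q)>5:
        r=cv2.minAreaRect(q[:,:2].astype(np.float32)); print(lo,len(q),q[:,2].max(),np.median(q[:,2]),r)
E
```

```text
{'time': np.float64(1.975), 'q': array([ 1.6600e-02,  4.3900e-01,  1.4318e+00,  2.0000e-04,  1.2724e+00,
       -1.4891e+00]), 'position': array([0.588 , 0.1208, 0.2762]), 'tool_rot': array([ 3.260e-02,  9.995e-01,  0.000e+00, -8.000e-04]), 'ft_force': array([-0.1553,  0.1545, -0.0541])}
(array([0.51837863, 0.12594958, 0.43793948]), array([[ 0.26092573, -0.01515462, -0.96524682]]))
140767
0.083 1663 0.09384257867092388 0.08908675966727053 ((0.5861941576004028, 0.12278948724269867), (0.05586991831660271, 0.08696943521499634), 85.65489959716797)
0.125 786 0.14166961277889822 0.1391793462175633 ((0.5858151912689209, 0.12075990438461304), (0.025834133848547935, 0.02558210678398609), 86.045654296875)
```

arm_command:
  deltas: [1,0.002,0,0.02,0,1,0,0,0.04,0,1,0,0,0.045,0,1,0,0,0.04,0,1,0,0,0.022,0,1,0,0,0.01,0,1,0,0,0,0,-1,0,0,0,0,-1,0,0,0,0,-1,0,0,0,0,-1,0,0,0,0,-1,0,0,0,0]
  newtons: 55

```text
time: 3.52
position: [0.5871, 0.1209, 0.0997]
tool_rot: [0.032, 0.999, 0.0, 0.0]
ft_force: [0.6, 0.3, 0.6]
grip_width: 0.0449
grip_force: 0.0
```

```bash
python3 - <<'E'
from h import *
# rail height profile & axis from both fixed cams and footing
for n in ['scene','side','wrist']:
    im,d,p=load(n); u,v,P=cloud(d,p)
    th=np.radians(110.2); 
    c=np.array([.579,-.132]); 
    for it in range(3):
        ex=np.array([np.sin(th),-np.cos(th)]); ey=np.array([np.cos(th),np.sin(th)])
        a=(P[:,:2]-c)@ex; b=(P[:,:2]-c)@ey
        w=(np.abs(a)<.05)&(np.abs(b)<.16)
        q=P[w&(P[:,2]>.028)&(P[:,2]<.065)&(np.abs(a)<.035)]
        if len(q)<50: break
        r=cv2.minAreaRect(q[:,:2].astype(np.float32)); 
        th=np.radians(r[2]+90 if r[1][1]>r[1][0] else r[2]); th=th if th>0 else th+np.pi; c=np.array(r[0])
    if len(q)<50: print(n,'none',len(q)); continue
    f=P[w&(P[:,2]>.005)&(P[:,2]<.011)]; print(n,'channel',r,np.degrees(th),'footing',cv2.minAreaRect(f[:,:2].astype(np.float32)))
    m=(np.abs(a)<.012)&(P[:,2]>.025)&(P[:,2]<.07); k=m&(np.abs(b)<.118)
    print(' links fit',np.polyfit(b[k],P[k,2],1),[np.round(np.median(P[m&(np.abs(b-y)<.015),2])*1e3,2) for y in np.arange(-.1,.11,.04)])
    wl=(np.abs(np.abs(a)-.0215)<.002)&(P[:,2]>.025)&(P[:,2]<.07)
    print(' walls',[np.round(np.percentile(P[wl&(np.abs(b-y)<.02),2],[50,90])*1e3,2) for y in np.arange(-.1,.11,.04)])
E
```

```text
scene channel ((0.5688580870628357, -0.13714036345481873), (0.05813143402338028, 0.2500167191028595), 15.884257316589355) 105.88425731658936 footing ((0.5789267420768738, -0.13233888149261475), (0.06509256362915039, 0.2697986960411072), 20.22914695739746)
 links fit [-0.03090263  0.04607558] [np.float64(49.64), np.float64(47.96), np.float64(46.4), np.float64(45.49), np.float64(44.79), np.float64(43.03)]
 walls [array([45.29, 46.8 ]), array([44.31, 45.67]), array([43.12, 44.45]), array([41.64, 42.77]), array([40.87, 42.19]), array([39.5 , 40.56])]
side channel ((0.5672397613525391, -0.13793666660785675), (0.05477847903966904, 0.251306414604187), 15.837359428405762) 105.83735942840576 footing ((0.5623762011528015, -0.1322481632232666), (0.06530378758907318, 0.2848474085330963), 17.164459228515625)
 links fit [-0.0296214   0.04671031] [np.float64(50.01), np.float64(48.32), np.float64(47.18), np.float64(46.15), np.float64(45.57), np.float64(43.71)]
 walls [array([46.25, 47.64]), array([44.67, 46.09]), array([43.84, 45.52]), array([42.34, 44.03]), array([41.54, 43.14]), array([40.3 , 42.05])]
wrist channel ((0.5678852796554565, -0.1369858980178833), (0.05303872749209404, 0.25104525685310364), 15.780014991760254) 105.78001499176025 footing ((0.5680420994758606, -0.136844202876091), (0.06658811867237091, 0.27030375599861145), 15.98172664642334)
 links fit [-0.0311727   0.04563096] [np.float64(49.12), np.float64(47.43), np.float64(45.92), np.float64(44.77), np.float64(44.27), np.float64(42.55)]
 walls [array([44.96, 46.04]), array([43.86, 44.81]), array([42.77, 43.96]), array([41.55, 42.8 ]), array([40.43, 41.55]), array([39.17, 40.25])]
```

arm_command:
  deltas: [-1,0,0,0,0,-1,0,0,0,0,-1,0,0,0,0,-1,0,0,0,0,-1,0,0,0,0]

```text
time: 4.15
position: [0.587, 0.1206, 0.0995]
tool_rot: [0.032, 0.999, -0.0, -0.0]
ft_force: [0.3, -2.7, 0.9]
grip_width: 0.0258
grip_force: 54.9
```

arm_command:
  deltas: [-1,0,0,-0.01,0,-1,0,0,-0.025,0,-1,0,0,-0.03,0,-1,0,0,-0.03,0,-1,0,0,-0.02,0,-1,0,0,-0.005,0,-1,0,0,0,-0.114,-1,0,0,0,-0.114,-1,0,0,0,-0.114,-1,0.01,-0.018,0,0,-1,0.025,-0.035,0,0,-1,0.025,-0.035,0,0]

```text
time: 5.65
position: [0.5521, 0.0184, 0.2187]
tool_rot: [-0.138, 0.99, 0.0, -0.001]
ft_force: [0.4, 0.1, -4.6]
grip_width: 0.0256
grip_force: 54.9
```

arm_command:
  deltas: [-1,0.02,-0.035,0,0,-1,0.0085,-0.017,0,0,-1,0,0,0.02,0,-1,0,0,0.025,0,-1,0,0,0.01,0,-1,0,0,0,0,-1,0,0,0,0]

```text
time: 6.52
position: [0.5412, -0.038, 0.1653]
tool_rot: [-0.139, 0.99, -0.0, 0.001]
ft_force: [-0.0, 0.3, -4.8]
grip_width: 0.0255
grip_force: 54.9
```

```bash
python3 - <<'E'
from h import *
s=status.get_obs(); print({k:np.round(s[k],4) for k in ['time','q','position','tool_rot','ft_force','moment']})
im,d,p=snap('wrist'); a=im.copy()
im2,d2,p2=snap('side')
cv2.imwrite('pics/c1.png',np.hstack([im,cv2.resize(im2[180:340,200:456],(640,400))])[:, :, ::-1][::1]) if 0 else None
cv2.imwrite('pics/c1.png',np.vstack([cv2.resize(im,(480,300)),cv2.resize(im2[180:340,200:456],(480,300))])[:,:,::-1])
E
```

```text
{'time': np.float64(6.525), 'q': array([-2.7620e-01,  4.9410e-01,  1.6994e+00,  1.0000e-04,  9.4640e-01,
       -2.1254e+00]), 'position': array([ 0.5412, -0.038 ,  0.1653]), 'tool_rot': array([-1.387e-01,  9.903e-01, -3.000e-04,  8.000e-04]), 'ft_force': array([-0.0364,  0.2701, -4.7614]), 'moment': array([0.039 , 0.0233, 0.0144])}
```

View pics/c1.png

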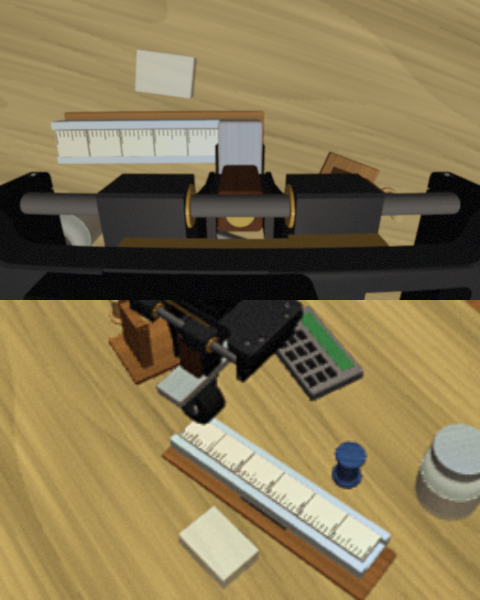

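The wheel is over the end of link 5, in line with the rail. In the wrist picture the bar sits at (240,145) across the channel, and in the side crop the wheel at (205,405) is above the rail end at (195,440). I'll lower it in small steps and watch the force.

arm_command:
  deltas: [-1,0,0,0.01,0,-1,0,0,0.014,0,-1,0,0,0.008,0,-1,0,0,0.003,0,-1,0,0,0.001,0,-1,0,0,0,0]

```text
time: 7.38
position: [0.5403, -0.0381, 0.1291]
tool_rot: [-0.139, 0.99, -0.0, -0.0]
ft_force: [-2.3, 0.3, 1.9]
grip_width: 0.0255
grip_force: 54.9
```

arm_command:
  deltas: [-1,0,0,0.001,0,-1,0,0,0.001,0,-1,0,0,0,0]

```text
time: 7.75
position: [0.5404, -0.038, 0.1272]
tool_rot: [-0.139, 0.99, -0.0, 0.0]
ft_force: [-4.0, 0.2, 5.8]
grip_width: 0.0258
grip_force: 54.9
```

arm_command:
  deltas: [-1,0,0,0.001,0,-1,0,0,0.001,0,-1,0,0,0,0]

```text
time: 8.12
position: [0.5404, -0.0381, 0.1253]
tool_rot: [-0.139, 0.99, -0.0, 0.0]
ft_force: [-3.3, -0.9, 6.1]
grip_width: 0.0257
grip_force: 54.9
```

arm_command:
  deltas: [-1,0,0,0.001,0,-1,0,0,0,0]

```text
time: 8.38
position: [0.5405, -0.0381, 0.1244]
tool_rot: [-0.139, 0.99, -0.0, 0.0]
ft_force: [-1.5, -0.4, 7.4]
grip_width: 0.0254
grip_force: 54.9
```

arm_command:
  deltas: [-1,0,0,0.0005,0,-1,0,0,0,0]

```text
time: 8.62
position: [0.5405, -0.0381, 0.124]
tool_rot: [-0.139, 0.99, -0.0, 0.0]
ft_force: [-2.7, 0.2, 8.4]
grip_width: 0.0258
grip_force: 54.9
```

arm_command:
  deltas: [-1,0,0,0.0005,0,-1,0,0,0,0]

```text
time: 8.88
position: [0.5405, -0.0381, 0.1237]
tool_rot: [-0.139, 0.99, -0.0, 0.0]
ft_force: [-3.0, -0.6, 8.0]
grip_width: 0.0256
grip_force: 54.9
```

arm_command:
  deltas: [-1,0,0,0.0005,0,-1,0,0,0.0005,0,-1,0,0,0,0]

```text
time: 9.25
position: [0.5406, -0.0381, 0.123]
tool_rot: [-0.139, 0.99, -0.0, 0.0]
ft_force: [-3.2, 0.0, 11.3]
grip_width: 0.0257
grip_force: 54.9
```

arm_command:
  deltas: [-1,0,-0.002,0,0,-1,0,-0.005,-0.00015,0,-1,0,-0.005,-0.00015,0,-1,0,-0.005,-0.00015,0,-1,0,-0.005,-0.00015,0]

```text
time: 9.88
position: [0.5462, -0.058, 0.1238]
tool_rot: [-0.139, 0.99, 0.001, 0.0]
ft_force: [-3.2, 2.1, 12.6]
grip_width: 0.0255
grip_force: 54.9
```

arm_command:
  deltas: [-1,0,-0.005,-0.00015,0,-1,0,-0.005,-0.00015,0,-1,0,-0.005,-0.00015,0,-1,0,-0.005,-0.00015,0]

```text
time: 10.38
position: [0.5522, -0.0788, 0.1247]
tool_rot: [-0.139, 0.99, -0.001, 0.0]
ft_force: [-4.8, 0.5, 13.3]
grip_width: 0.0257
grip_force: 54.9
```

arm_command:
  deltas: [-1,0,-0.005,-0.0002,0,-1,0,-0.005,-0.0002,0,-1,0,-0.005,-0.00015,0,-1,0,-0.005,-0.00015,0]

```text
time: 10.88
position: [0.5573, -0.0967, 0.1254]
tool_rot: [-0.139, 0.99, 0.001, 0.0]
ft_force: [-3.7, 1.1, 13.6]
grip_width: 0.0255
grip_force: 54.9
```

arm_command:
  deltas: [-1,0,-0.005,-0.00015,0,-1,0,-0.005,-0.00015,0,-1,0,-0.005,-0.00015,0,-1,0,-0.005,-0.00015,0]

```text
time: 11.38
position: [0.5632, -0.1175, 0.1263]
tool_rot: [-0.139, 0.99, -0.001, 0.0]
ft_force: [-4.2, -1.1, 14.1]
grip_width: 0.0255
grip_force: 54.9
```

arm_command:
  deltas: [-1,0,-0.005,-0.0003,0,-1,0,-0.005,-0.0003,0,-1,0,-0.005,-0.0002,0,-1,0,-0.005,-0.0002,0]

```text
time: 11.88
position: [0.5683, -0.1352, 0.1271]
tool_rot: [-0.139, 0.99, 0.001, 0.0]
ft_force: [-4.2, 1.4, 13.6]
grip_width: 0.0259
grip_force: 54.9
```

arm_command:
  deltas: [-1,0,-0.005,-0.0002,0,-1,0,-0.005,-0.0002,0,-1,0,-0.005,-0.00015,0,-1,0,-0.005,-0.00015,0]

```text
time: 12.38
position: [0.5743, -0.1562, 0.1279]
tool_rot: [-0.139, 0.99, -0.001, 0.001]
ft_force: [-3.8, -0.4, 12.4]
grip_width: 0.0257
grip_force: 54.9
```

arm_command:
  deltas: [-1,0,-0.005,-0.00015,0,-1,0,-0.005,-0.00015,0,-1,0,-0.005,-0.0002,0,-1,0,-0.005,-0.00015,0]

```text
time: 12.88
position: [0.5794, -0.1736, 0.1283]
tool_rot: [-0.139, 0.99, 0.0, 0.0]
ft_force: [-2.9, 2.0, 12.0]
grip_width: 0.0258
grip_force: 54.9
```

arm_command:
  deltas: [-1,0,-0.005,-0.00015,0,-1,0,-0.005,-0.00015,0,-1,0,-0.005,-0.0002,0,-1,0,-0.005,-0.00015,0]

```text
time: 13.38
position: [0.5855, -0.1948, 0.1291]
tool_rot: [-0.139, 0.99, -0.001, 0.001]
ft_force: [-2.8, 0.3, 10.9]
grip_width: 0.0254
grip_force: 54.9
```

arm_command:
  deltas: [-1,0,-0.005,0,0,-1,0,-0.005,-0.0001,0,-1,0,-0.005,-0.0001,0,-1,0,-0.005,-0.00015,0]

```text
time: 13.88
position: [0.5904, -0.2118, 0.1292]
tool_rot: [-0.139, 0.99, 0.001, 0.0]
ft_force: [-3.1, 1.3, 11.0]
grip_width: 0.0257
grip_force: 54.9
```

arm_command:
  deltas: [-1,0,-0.005,-0.00015,0,-1,0,-0.005,-0.00015,0,-1,0,-0.005,-0.00015,0,-1,0,-0.005,-0.00015,0,-1,0,-0.002,0,0,-1,0,0,0,0]

```text
time: 14.62
position: [0.5973, -0.2358, 0.13]
tool_rot: [-0.139, 0.99, -0.002, 0.001]
ft_force: [-4.1, -1.3, 9.1]
grip_width: 0.0254
grip_force: 54.9
```

arm_command:
  deltas: [-1,0,0,0.0005,0,-1,0,0,0,0,-1,0,0,0,0]

```text
time: 15.0
position: [0.5974, -0.2357, 0.1297]
tool_rot: [-0.139, 0.99, -0.002, 0.001]
ft_force: [-3.3, -1.2, 9.9]
grip_width: 0.0256
grip_force: 54.9
```

arm_command:
  deltas: [-1,0,0,0.0003,0,-1,0,0,0,0,-1,0,0,0,0]

```text
time: 15.38
position: [0.5974, -0.2358, 0.1295]
tool_rot: [-0.139, 0.99, -0.002, 0.001]
ft_force: [-2.2, -1.8, 9.4]
grip_width: 0.0254
grip_force: 54.9
```

arm_command:
  deltas: [-1,0,0,0.0005,0,-1,0,0,0.0003,0,-1,0,0,0,0]

```text
time: 15.75
position: [0.5975, -0.2358, 0.1291]
tool_rot: [-0.139, 0.99, -0.002, 0.001]
ft_force: [-3.8, -0.3, 11.5]
grip_width: 0.0255
grip_force: 54.9
```

arm_command:
  deltas: [-1,0,0.002,0,0,-1,0,0.004,0.0001,0,-1,0,0.004,0.0001,0,-1,0,0.004,0.0001,0,-1,0,0.004,0.0001,0,-1,0,0.004,0.0001,0]

```text
time: 16.5
position: [0.5915, -0.2148, 0.1287]
tool_rot: [-0.139, 0.99, -0.002, 0.001]
ft_force: [-3.4, -1.6, 12.4]
grip_width: 0.0256
grip_force: 54.9
```

arm_command:
  deltas: [-1,0,0.004,0.0001,0,-1,0,0.004,0.0001,0,-1,0,0.004,0.0001,0,-1,0,0.004,0.0001,0,-1,0,0.004,0.0001,0]

```text
time: 17.12
position: [0.5861, -0.1956, 0.1284]
tool_rot: [-0.139, 0.99, -0.002, 0.001]
ft_force: [-4.2, -1.7, 13.7]
grip_width: 0.0257
grip_force: 54.9
```

arm_command:
  deltas: [-1,0,0.004,-0.0002,0,-1,0,0.004,0,0,-1,0,0.004,0,0,-1,0,0.004,0.0001,0,-1,0,0.004,0.0001,0]

```text
time: 17.75
position: [0.5805, -0.176, 0.1281]
tool_rot: [-0.139, 0.99, -0.002, 0.001]
ft_force: [-3.7, -1.8, 12.6]
grip_width: 0.0258
grip_force: 54.9
```

arm_command:
  deltas: [-1,0,0.004,0.0001,0,-1,0,0.004,0.0001,0,-1,0,0.004,0.0001,0,-1,0,0.004,0.0001,0,-1,0,0.004,0.0001,0]

```text
time: 18.38
position: [0.5751, -0.1568, 0.1277]
tool_rot: [-0.139, 0.99, -0.002, 0.002]
ft_force: [-4.2, -1.9, 13.8]
grip_width: 0.0257
grip_force: 54.9
```

arm_command:
  deltas: [-1,0,0.004,0,0,-1,0,0.004,0.0001,0,-1,0,0.004,0.0001,0,-1,0,0.004,0.0001,0,-1,0,0.004,0.0001,0]

```text
time: 19.0
position: [0.5696, -0.1373, 0.1271]
tool_rot: [-0.139, 0.99, -0.002, 0.001]
ft_force: [-3.7, -0.7, 13.1]
grip_width: 0.0257
grip_force: 54.9
```

arm_command:
  deltas: [-1,0,0.004,0.00015,0,-1,0,0.004,0.00015,0,-1,0,0.004,0.00015,0,-1,0,0.004,0.00015,0,-1,0,0.004,0.00015,0]

```text
time: 19.62
position: [0.5642, -0.118, 0.1264]
tool_rot: [-0.139, 0.99, -0.002, 0.002]
ft_force: [-4.0, -0.5, 14.2]
grip_width: 0.0256
grip_force: 54.9
```

arm_command:
  deltas: [-1,0,0.004,0.00015,0,-1,0,0.004,0.00015,0,-1,0,0.004,0.00015,0,-1,0,0.004,0.00015,0,-1,0,0.004,0.00015,0]

```text
time: 20.25
position: [0.5588, -0.0986, 0.1255]
tool_rot: [-0.139, 0.99, -0.002, 0.002]
ft_force: [-2.8, -0.8, 13.5]
grip_width: 0.0257
grip_force: 54.9
```

arm_command:
  deltas: [-1,0,0.004,0.0001,0,-1,0,0.004,0.0001,0,-1,0,0.004,0.00015,0,-1,0,0.004,0.00015,0,-1,0,0.004,0.00015,0]

```text
time: 20.88
position: [0.5534, -0.0792, 0.1248]
tool_rot: [-0.139, 0.99, -0.001, 0.002]
ft_force: [-3.3, -1.1, 13.2]
grip_width: 0.0257
grip_force: 54.9
```

arm_command:
  deltas: [-1,0,0.004,0.00015,0,-1,0,0.004,0.00015,0,-1,0,0.004,0.00015,0,-1,0,0.004,0.00015,0,-1,0,0.004,0.00015,0]

```text
time: 21.5
position: [0.5479, -0.0598, 0.1238]
tool_rot: [-0.139, 0.99, -0.001, 0.002]
ft_force: [-2.8, -0.9, 12.4]
grip_width: 0.0254
grip_force: 54.9
```

arm_command:
  deltas: [-1,0,0.004,0.00015,0,-1,0,0.004,0.00015,0,-1,0,0.004,0.00015,0,-1,0,0.004,0.00015,0,-1,0,0,0,0]

```text
time: 22.12
position: [0.5435, -0.0439, 0.123]
tool_rot: [-0.139, 0.99, -0.001, 0.002]
ft_force: [-2.1, 0.5, 11.0]
grip_width: 0.0256
grip_force: 54.9
```

arm_command:
  deltas: [-1,0,0,-0.005,0,-1,0,0,-0.015,0,-1,0,0,-0.025,0,-1,0,0,-0.025,0,-1,0,0,-0.02,0,-1,0,0,-0.007,0,-1,0,0,0,0,-1,0,0,0,0]

```text
time: 23.12
position: [0.5413, -0.0435, 0.2169]
tool_rot: [-0.139, 0.99, 0.0, -0.001]
ft_force: [-0.4, -0.2, -4.9]
grip_width: 0.0257
grip_force: 54.9
```

```bash
python3 - <<'E'
from h import *
s=status.get_obs(); print({k:np.round(s[k],4) for k in ['time','position','tool_rot','ft_force']})
for n in ['scene','side','wrist']:
    im,d,p=snap(n); u,v,P=cloud(d,p)
    th=np.radians(105.85); ex=np.array([np.sin(th),-np.cos(th)]); ey=np.array([np.cos(th),np.sin(th)]); c=np.array([.568,-.137])
    a=(P[:,:2]-c)@ex; b=(P[:,:2]-c)@ey; z=P[:,2]; ok=(z>.03)&(z<.06)
    for nm,m in [('link',np.abs(a)<.012),('wall',np.abs(np.abs(a)-.0215)<.003)]:
        print(n,nm,[(int((ok&m&(np.abs(b-y)<.015)).sum()),np.round(np.percentile(z[ok&m&(np.abs(b-y)<.015)],75 if nm=='wall' else 50)*1e3,1)) for y in np.arange(-.1,.11,.04) if (ok&m&(np.abs(b-y)<.015)).sum()>10])
im,d,p=load('wrist')
# roller handle in hand
u,v,P=cloud(d,p); q=P[(P[:,2]>s['position'][2]+.035)&(P[:,2]<s['position'][2]+.045)&(np.hypot(*(P[:,:2]-s['position'][:2]).T)<.02)]
print(len(q), cv2.minAreaRect(q[:,:2].astype(np.float32)) if len(q)>5 else '')
s2,_,_=load('side'); cv2.imwrite('pics/c2.png',np.vstack([cv2.resize(im,(480,300)),cv2.resize(s2[180:340,200:456],(480,300))])[:,:,::-1])
E
```

```text
{'time': np.float64(23.125), 'position': array([ 0.5413, -0.0435,  0.2169]), 'tool_rot': array([-1.386e-01,  9.903e-01,  5.000e-04, -1.000e-03]), 'ft_force': array([-0.4264, -0.1831, -4.8591])}
scene link [(133, np.float64(45.5)), (129, np.float64(44.1)), (130, np.float64(43.0)), (123, np.float64(41.8)), (121, np.float64(40.6)), (119, np.float64(39.6))]
scene wall [(72, np.float64(46.2)), (68, np.float64(44.7)), (70, np.float64(43.5)), (76, np.float64(42.4)), (69, np.float64(41.2)), (66, np.float64(39.8))]
side link [(191, np.float64(46.0)), (174, np.float64(44.8)), (166, np.float64(43.5)), (157, np.float64(42.4)), (149, np.float64(41.4)), (136, np.float64(40.2))]
side wall [(93, np.float64(46.9)), (86, np.float64(45.7)), (81, np.float64(44.5)), (74, np.float64(43.0)), (73, np.float64(42.0)), (66, np.float64(40.7))]
wrist link [(599, np.float64(45.3)), (613, np.float64(44.0)), (626, np.float64(42.8)), (644, np.float64(41.6)), (452, np.float64(40.5))]
wrist wall [(314, np.float64(45.6)), (315, np.float64(44.5)), (300, np.float64(43.4)), (312, np.float64(42.0)), (230, np.float64(41.0)), (58, np.float64(39.7))]
1637 ((0.5406669974327087, -0.04344823956489563), (0.026150669902563095, 0.02597990073263645), 16.082698822021484)
```

View pics/c2.png

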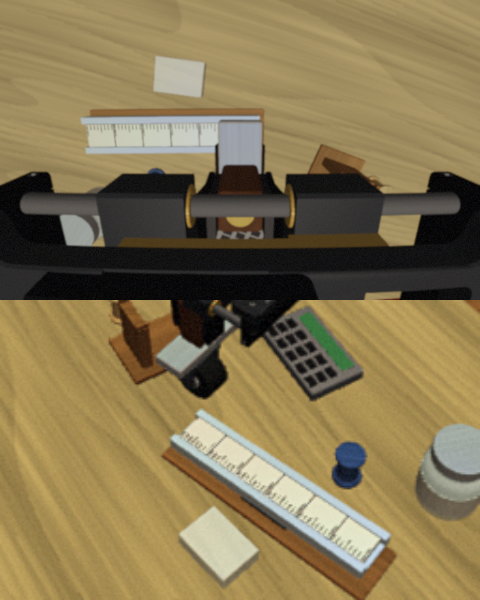

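All six links now sit flush: link and wall heights agree along the whole row (about 45.3 mm down to 40.2 mm). In the pictures the links at (200,435)–(360,545) are level in the channel and the roller is straight in the gripper. Next I'll take it back to the stand.

arm_command:
  deltas: [-1,-0.01,0.016,0,0,-1,-0.02,0.033,0,0,-1,-0.021,0.035,0,0,-1,-0.02,0.033,0,0,-1,-0.013,0.02,0,0,-1,-0.005,0.009,0,0,-1,0,0,0,0.114,-1,0,0,0,0.114,-1,0,0,0,0.114,-1,0,0,0,0,-1,0,0,0,0]

```text
time: 24.65
position: [0.5874, 0.121, 0.2179]
tool_rot: [0.031, 1.0, -0.0, -0.0]
ft_force: [0.1, -0.3, -3.9]
grip_width: 0.0256
grip_force: 54.9
```

```bash
python3 - <<'E'
from h import *
s=status.get_obs(); print({k:np.round(s[k],4) for k in ['time','position','tool_rot','ft_force']})
for n in ['wrist','scene','side']:
    im,d,p=snap(n); u,v,P=cloud(d,p); z=P[:,2]
    for lo,hi in [(.07,.088),(.24,.27)]:
        q=P[(z>lo)&(z<hi)&(np.hypot(P[:,0]-.588,P[:,1]-.12)<.06)]
        if hi>.2: q=P[(z>s['position'][2]+.036)&(z<s['position'][2]+.045)&(np.hypot(*(P[:,:2]-s['position'][:2]).T)<.02)]
        if len(q)>5: print(n,lo,len(q),cv2.minAreaRect(q[:,:2].astype(np.float32)))
E
```

```text
{'time': np.float64(24.65), 'position': array([0.5874, 0.121 , 0.2179]), 'tool_rot': array([ 3.120e-02,  9.995e-01, -1.000e-04, -2.000e-04]), 'ft_force': array([ 0.1339, -0.3399, -3.8815])}
wrist 0.07 986 ((0.552464485168457, 0.12521950900554657), (0.056187428534030914, 0.014261792413890362), 85.82308197021484)
wrist 0.24 1575 ((0.586444616317749, 0.12176445126533508), (0.026190731674432755, 0.02598467655479908), 85.8092041015625)
scene 0.07 590 ((0.5885571837425232, 0.12308016419410706), (0.05629545450210571, 0.08555452525615692), 85.7084732055664)
scene 0.24 188 ((0.5898858904838562, 0.12156790494918823), (0.0329846516251564, 0.02488017827272415), 87.22042846679688)
side 0.07 331 ((0.5862432718276978, 0.12147730588912964), (0.057754773646593094, 0.08297552913427353), 85.6120834350586)
side 0.24 9 ((0.5741466879844666, 0.11411906778812408), (0.01072938647121191, 0.0023895450867712498), 86.69495391845703)
```

arm_command:
  deltas: [-1,0,0.001,0.015,0,-1,0,0,0.03,0,-1,0,0,0.03,0,-1,0,0,0.022,0,-1,0,0,0.012,0,-1,0,0,0.004,0,-1,0,0,0.002,0,-1,0,0,0,0,-1,0,0,0,0]

```text
time: 25.92
position: [0.5881, 0.1221, 0.1038]
tool_rot: [0.032, 0.999, 0.0, 0.001]
ft_force: [-0.0, 0.7, -4.2]
grip_width: 0.0258
grip_force: 54.9
```

arm_command:
  deltas: [-1,0,0,0.0015,0,-1,0,0,0,0,-1,0,0,0,0]

```text
time: 26.3
position: [0.5876, 0.1221, 0.1015]
tool_rot: [0.032, 0.999, 0.0, 0.0]
ft_force: [0.2, 0.0, -3.9]
grip_width: 0.0259
grip_force: 54.9
```

arm_command:
  deltas: [-1,0,0,0.001,0,-1,0,0,0.0005,0,-1,0,0,0,0]

```text
time: 26.68
position: [0.5875, 0.1221, 0.0999]
tool_rot: [0.032, 0.999, -0.0, -0.0]
ft_force: [-0.5, 0.1, -4.1]
grip_width: 0.0254
grip_force: 54.9
```

arm_command:
  deltas: [-1,0,0,0.0005,0,-1,0,0,0,0,-1,0,0,0,0]

```text
time: 27.05
position: [0.5876, 0.1221, 0.0995]
tool_rot: [0.032, 0.999, 0.0, 0.0]
ft_force: [0.4, -0.1, -3.0]
grip_width: 0.0257
grip_force: 54.9
```

arm_command:
  deltas: [-1,0,0,0.0004,0,-1,0,0,0,0,-1,0,0,0,0]

```text
time: 27.42
position: [0.5876, 0.1221, 0.0995]
tool_rot: [0.032, 0.999, 0.0, 0.0]
ft_force: [-1.2, -0.4, 0.8]
grip_width: 0.0253
grip_force: 54.9
```

Seated: the stand now carries the roller's weight. Opening to release, then backing straight up.

arm_command:
  deltas: [-0.3,0,0,0,0,-0.1,0,0,0,0,0.2,0,0,0,0,0.5,0,0,0,0,1,0,0,0,0,1,0,0,0,0,1,0,0,0,0,1,0,0,0,0]

```text
time: 28.42
position: [0.5876, 0.1221, 0.0991]
tool_rot: [0.032, 0.999, -0.0, 0.0]
ft_force: [0.0, 0.7, -0.7]
grip_width: 0.085
grip_force: 0.0
```

arm_command:
  deltas: [1,0,0,-0.01,0,1,0,0,-0.03,0,1,0,0,-0.045,0,1,0,0,-0.045,0,1,0,0,-0.035,0,1,0,0,-0.015,0,1,0,0,0,0,1,0,0,0,0]

```text
time: 29.42
position: [0.5865, 0.122, 0.2774]
tool_rot: [0.032, 0.999, -0.0, -0.002]
ft_force: [0.1, -1.1, 0.6]
grip_width: 0.0871
grip_force: 0.0
```

```bash
python3 - <<'E'
from h import *
s=status.get_obs(); print({k:np.round(s[k],4) for k in ['time','position','ft_force','grip_width']})
im,d,p=snap('wrist'); u,v,P=cloud(d,p); z=P[:,2]
for lo,hi in [(.0865,.094),(.125,.16)]:
    q=P[(z>lo)&(z<hi)&(np.hypot(P[:,0]-.588,P[:,1]-.12)<.07)]
    print(lo,len(q),np.median(q[:,2]),cv2.minAreaRect(q[:,:2].astype(np.float32)))
im2,_,_=snap('side'); cv2.imwrite('pics/c3.png',np.vstack([cv2.resize(im,(480,300)),cv2.resize(im2[100:340,160:544],(480,300))])[:,:,::-1])
E
```

```text
{'time': np.float64(29.425), 'position': array([0.5865, 0.122 , 0.2774]), 'ft_force': array([ 0.0989, -1.1081,  0.6357]), 'grip_width': np.float64(0.0871)}
0.0865 1394 0.08925809843294205 ((0.5864933729171753, 0.12278112769126892), (0.050522588193416595, 0.0877910628914833), 88.26052856445312)
0.125 785 0.13922530017239498 ((0.5864415764808655, 0.12268617749214172), (0.025944886729121208, 0.025434309616684914), 86.38341522216797)
```

View pics/c3.png

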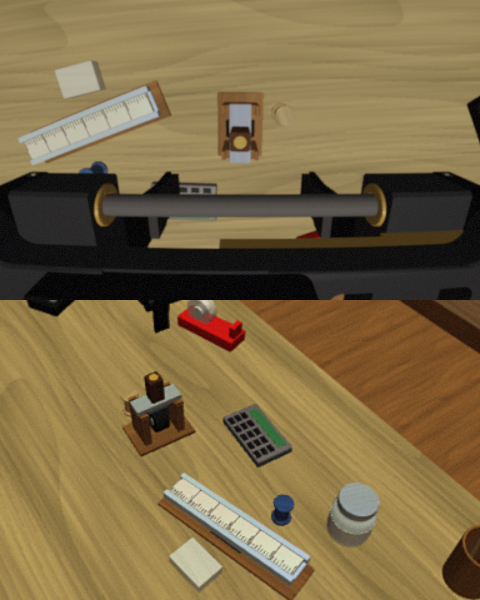

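The roller hangs level on the stand (side crop at (157,400), bar top at 89 mm). The rail is flush and the other items haven't moved, so I'm handing in.

```bash
python3 -c "
from rig import order; print(order.hand_in())"
```

```text
the job is handed in; nothing more can be done
None
```

I rolled the whole row out and back at about 14–19 N, and camera depth readings show all six links flush. The roller is back on its stand, nothing else on the counter was disturbed, and I handed the job in at about 29.5 s; no verdict was shown.

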